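# Lay a mould half on its back against the bench stop

### The arm

A 7-joint arm with a two-finger parallel gripper is mounted at the origin on the work surface; the furniture and walls round the work are solid. World frame = base frame: x ahead of the robot, y to its left, z up, the work surface at z = 0. Lengths are in m, angles in rad, forces in N, time in s.
With the tool pointing down it reaches from about 0.35 to 0.9 m from the base axis. Payload 19.9 kg.
Tool frame: the origin (TCP) lies between the finger pads; the fingertips stand bot.tip_reach ahead of it and the grasp point (between the pads) lies 5 mm behind it (bot.tip_reach is the distance from the TCP to the fingertips, in m); y points along the fingers, x is the direction in which the jaws open and shut, and the axes are right-handed (so a half turn about y gives the same grasp; the last joint's range is limited). The gripper opens to 85 mm and grips with 20 to 120 N. Pads are 22 mm wide; open, the fingers measure 114 mm over their backs; the gripper's body (76 mm by 85 mm) begins 54 mm behind the grasp point. The pads swing forward as they close: fully open they stand 13 mm farther back than shut.
Start: joints at [-1.181, 0.417, -0.01, 1.614, 0.005, 1.111, -0.053], TCP at [0.261, 0.568, 0.245] pointing down, gripper open.
Joint ranges: [-2.81, 2.81], [-0.39, 2.02], [-1.27, 1.25], [0.06, 2.57], [-1.19, 4.33], [0.19, 2], [-2.82, 2.82]. Speed limits (rad/s): [1.89, 1.89, 2.39, 2.39, 3.01, 3.01, 3.01].

### API

Orientations are given as [roll, pitch, yaw] about the fixed x, y, z axes, in that order (R = Rz(yaw) Ry(pitch) Rx(roll)).
In Python, from cell import bot, cams, job gives the robot as it stands. The module is installed in compiled form; this text tells all that it offers.
- The arm moves only by the shell command python3 -m creep 'ROWS' [FORCE]. ROWS is JSON, a list that holds one entry, the list of rows, each a list of 7 numbers: the shift along the tool's x, y, z in m, then the turn, a rotation vector about the tool's x, y, z in rad, then the opening, from 0 (shut) to 1 (fully open). A call has 1 to 5 rows; each row shifts and turns the commanded pose from where the row before left it, along the tool's axes as they then stand; what a row does not reach is not made up. A row lasts 1/12 s, in which the tool goes at most 41.7 mm and 7.16 degrees, less where a joint would pass 70% of its speed; a pose out of reach is approached as far as the arm can. A call with a gripper value outside its range is refused whole. The fingers move at their own pace and stop on an object; FORCE is the grip in N (left out, the last holds). Time passes only in rows, so rows that do not move let the fingers close. It gives the time, the measured TCP pose, the force and the opening at its end, in the units of the state.
- bot.read_state(): the state, without advancing time (a new reading comes with each control period).
- cams.camera(name): name is "scene" or "top"; returns the picture (384x512x3 uint8, red, green, blue); there is no depth.
- cams.get_calibration(name): a dict with "fx", "fy", "cx", "cy" (pixels), "T" (4x4, takes a point from camera to world coordinates). Camera axes: x right, y up, looking along -z (the intrinsics and any distortion apply to the point x, -y, -z); pixel columns grow to the right and rows downward; lengths in m; the calibration is good to about 2 mm. A picture is of the moment at which its call begins. get_calibration takes no time and is no camera call.
- job.finish_job(): hands the job in, once; it reports no verdict.
The state is a dict: "t": time; "joint_pos": joint angles; "dq": joint speeds; "joint_efforts": joint torques, N m; "ee_pos": TCP position; "tool_rot": TCP orientation; "force": force on the tool from outside, world axes, zero at the start; "wrist_torque": the same for the moment, N m; "gripper_width": opening from 0.0 (shut) to 1.0 (fully open).
Only numpy, scipy, OpenCV 4.12 (cv2) and the standard library are available. Lean on these libraries where they do the work, as an engineer would, in place of code of your own. Each camera call takes 0.05 s, during which the arm holds its last target. There are 200 camera calls.

### The job

A black mould half stands on the plywood board, its half-round hollow towards you. Push it over so that it falls on its back, hollow up, clear of the wooden stop strip; then push it along the board until its top end lies flush against the strip. Only push, never grip or lift it, and leave its mate on the table, the sand core beside it and everything else standing where they are.

Things in the scene. Friction and masses are not known exactly. Their poses are not given: they have to be found in the camera images.
- stop_board: fixed plywood board, 300 mm (its x) by 260 mm (its y) and 9 mm thick, with a wooden stop strip (22 mm wide, 260 mm long, top 39 mm above the table) along its far edge. Origin on the table, 10 mm beyond the plywood's middle; +x points away from the robot at right angles to the strip, +y along the strip to the left, z up. Turned by up to 0.38 rad
- stop_face (a point): point on the foot of the strip's near face, at the strip's middle, level with the board's upper surface (9 mm above the table); axes as the board's, so a point with x = 0 in this frame touches the strip
- round_half: loose black resin mould half, standing on the board at the start: 63 mm thick (its x), 147 mm wide (y), 142 mm high (z), 0.56 to 0.94 kg. A big half-round hollow runs from top to foot in the face towards the robot (-x), with flat walls left and right of it; the back (+x) is flat. Origin at the centre of its underside. Lying on its back, its +z points to the strip and its x down
- round_half_center (a point): middle of that half (71 mm above its underside), axes as the half's. A push on its front near the top (friction 0.5 to 0.7) tips it about its back lower edge; after about 60 mm of travel at the top it falls by itself. Lying, its upper side is 72 mm above the table and sliding it takes 5 to 14 N. It starts turned up to 0.1 rad from the board
- round_half_top_left (a point): point on the half's top end, 60 mm to the half's +y side of the middle, half-way through its thickness; axes as the half's. When the half lies flush against the strip this point and the next are on the strip's near face
- round_half_top_right (a point): the like point 60 mm to the -y side
- ledge_half: the other black mould half, loose, 74 mm thick, 147 mm wide, 142 mm high, standing on the table left of the board; its front is stepped, with a ledge along its foot. Origin under its middle, z up. To be left alone
- waist_core: loose sand-coloured core with a narrow neck, 42 mm in diameter and 70 mm high, standing on the board left of the half's way to the strip; origin at the centre of its underside
- squeeze_bottle: loose white squeeze bottle with a red nozzle, 64 mm in diameter, 225 mm high, at the left far corner of the table; origin under its centre
- bolt_tin: loose grey open tin with bolts, 67 mm in diameter, 47 mm high, near the robot, right; origin under its centre
- glue_bottle: loose brown bottle with black cap, 33 x 50 x 126 mm, standing near the robot, right; origin under its centre
- big_core: loose large sand core with a neck, 92 mm in diameter, 148 mm high, near the robot, left; origin under its centre
- flat_brush: loose brush with a wooden handle, 229 mm long, 61 mm wide, 18 mm thick, lying between the robot and the board; origin under its middle

How it is judged:
By the outcome, as a careful person would: the job done as asked, in the order asked, and still so for the second after the job is handed in, with the robot touching nothing.
It also fails if it takes over 64 s, if anything falls off the work surface, if the arm or the gripper's body presses on something with over 40 N, if the wrist force passes 120 N, or if a joint passes its speed limit or range.

## Working session

There is one attempt and no reset: what is moved stays moved. The work goes in short steps, Python scripts to look and compute and a shell command to move; the robot and the scene stay as the last step left them, time stands still between calls to the robot, and variables do not carry over. Pictures are saved under pics/ and viewed, about 8 in all and at most 12, crops included, and the job is handed in when it is done.

```bash
mkdir -p pics
python3 - <<'E'
from cell import bot,cams
import cv2,numpy as np
s=bot.read_state()
print(s, bot.tip_reach)
for n in("scene","top"):
    cv2.imwrite(f"pics/{n}0.png",cams.camera(n)[:,:,::-1])
    c=cams.get_calibration(n);print(n,c)
E
```

```text
{'t': 0.0, 'joint_pos': array([-1.18148332,  0.41802552, -0.01034774,  1.61416142,  0.00468462,
        1.11068293, -0.05300565]), 'dq': array([-0.0008321 , -0.00116374, -0.00196139,  0.00198547, -0.00018777,
        0.00078719,  0.00049466]), 'joint_efforts': array([-4.04121408e-06, -8.64442563e+01,  6.78896215e-01, -4.34898591e+01,
        1.91068382e-02,  7.34660891e-03,  1.86599425e-05]), 'ee_pos': array([0.26085164, 0.56760682, 0.24463323]), 'tool_rot': array([-1.57085686e+00,  1.25151944e-03,  1.14001988e+00]), 'force': array([0.11529135, 0.10234813, 0.11008015]), 'wrist_torque': array([ 0.05873231, -0.02644524,  0.03825052]), 'gripper_width': 0.9993220749239417} 0.014
scene {'fx': 478.6389494236632, 'fy': 478.6389494236632, 'cx': 258.62369596333406, 'cy': 189.56357362301426, 'T': array([[ 0.4127652 , -0.79909349,  0.43712068,  1.16162482],
       [ 0.91077549,  0.3676999 , -0.18784246, -0.28445908],
       [-0.01062554,  0.47565363,  0.87956849,  1.57891929],
       [ 0.        ,  0.        ,  0.        ,  1.        ]])}
top {'fx': 429.4199043238653, 'fy': 429.4199043238653, 'cx': 261.05104635925744, 'cy': 196.43352215159743, 'T': array([[ 0.02559943,  0.98923718, -0.14406409,  0.23884487],
       [-0.99946151,  0.028286  ,  0.01663091,  0.04664551],
       [ 0.02052691,  0.14356077,  0.9894286 ,  1.55072649],
       [ 0.        ,  0.        ,  0.        ,  1.        ]])}
```

View pics/scene0.png

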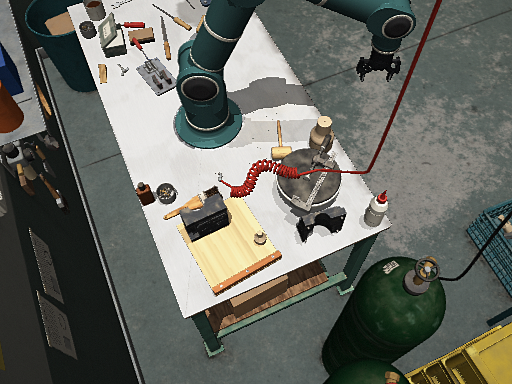

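View pics/top0.png

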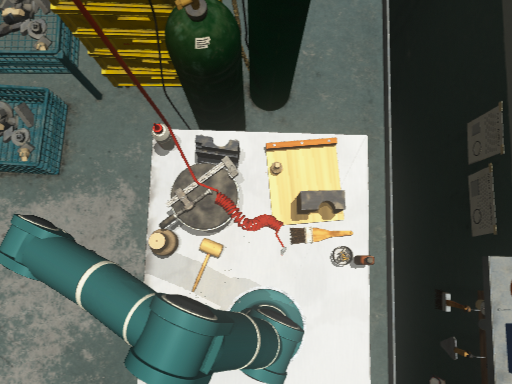

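Scene picture: the half stands on the board near (205,215), with the strip along (215,290)-(280,258). Top picture: strip (265,147)-(337,140), half (297-345,190-222), core (276,168). Next I'll take crops for precision.

Run:
```python
import cv2,numpy as np
a=cv2.imread("pics/top0.png")[128:258,255:385]; b=cv2.imread("pics/scene0.png")[180:300,165:295]
a=cv2.resize(a,(400*1,400),interpolation=cv2.INTER_CUBIC)
b=cv2.resize(b,(400,369),interpolation=cv2.INTER_CUBIC)
o=np.zeros((400,800,3),np.uint8);o[:,:400]=a;o[:369,400:]=b
cv2.imwrite("pics/crop0.png",o)
```

```text
(no output)
```

View pics/crop0.png

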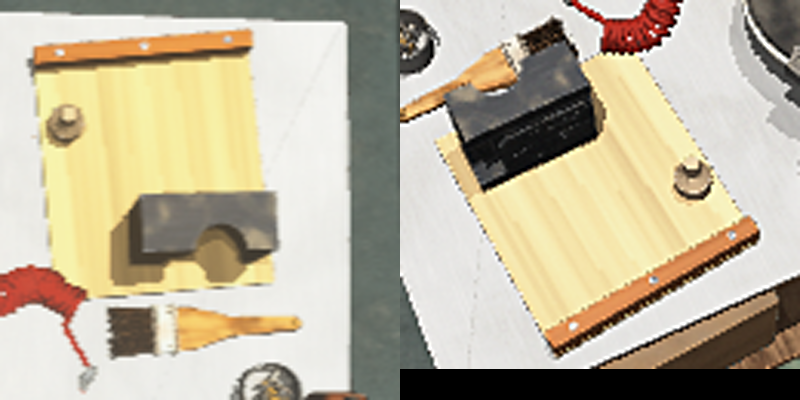

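```bash
cat > h.py <<'E'
import numpy as np,cv2
from cell import bot,cams
def ray(n,u,v,z):
    c=cams.get_calibration(n);T=c["T"]
    d=T[:3,:3]@np.array([(u-c["cx"])/c["fx"],-(v-c["cy"])/c["fy"],-1.]);o=T[:3,3]
    return o+d*(z-o[2])/d[2]
def proj(n,p):
    c=cams.get_calibration(n);T=c["T"];q=T[:3,:3].T@(np.array(p)-T[:3,3])
    return c["cx"]+c["fx"]*q[0]/-q[2], c["cy"]-c["fy"]*q[1]/-q[2]
E
python3 - <<'E'
from h import *
np.set_printoptions(precision=4,suppress=True)
def big(m):
    c,_=cv2.findContours(m.astype(np.uint8),cv2.RETR_EXTERNAL,cv2.CHAIN_APPROX_NONE);return max(c,key=cv2.contourArea)
for n,r in(("top",(128,258,255,385)),("scene",(180,300,165,295))):
    im=cv2.imread(f"pics/{n}0.png");y0,y1,x0,x1=r;h=cv2.cvtColor(im[y0:y1,x0:x1],cv2.COLOR_BGR2HSV).astype(int)
    H,S,V=h[...,0],h[...,1],h[...,2]
    for nm,m,z in(("strip",(H>5)&(H<16)&(S>140)&(V>120),.039),("board",(H>=16)&(H<32)&(S>60)&(V>100),.009),("half",(V<125)&(S<70),.151)):
        c=big(m);b=cv2.boxPoints(cv2.minAreaRect(c))+[x0,y0]
        ap=cv2.approxPolyDP(c,3,True)[:,0]+[x0,y0]
        print(n,nm,cv2.contourArea(c));
        for u,v in (b if nm=="strip" else ap): print("   ",(round(float(u),1),round(float(v),1)),ray(n,u,v,z)[:2])
# hand-picked
k=130/400
print("half top");
for u,v in((145,193),(275,191),(277,250),(133,251)): print(ray("top",255+u*k,128+v*k,.151))
for u,v in((447,97),(465,138),(590,86),(565,38)): print(ray("scene",165+(u-400)*k,180+v*k,.151))
print("half foot back");
for u,v in((486,190),(603,137)): print(ray("scene",165+(u-400)*k,180+v*k,.009))
print("strip top near, scene");
for u,v in((543,328),(748,217)): print(ray("scene",165+(u-400)*k,180+v*k,.039))
print("board corners top")
for u,v in((36,68),(254,50),(275,285),(50,299)): print(ray("top",255+u*k,128+v*k,.009))
print("core top"); print(ray("top",255+68*k,128+112*k,.079),ray("scene",165+290*k,180+160*k,.079))
print("hose end",ray("top",285,246,.0),ray("top",285,225,.05))
E
```

```text
top strip 287.5
    (265.6, 143.0) [0.6552 0.0098]
    (335.7, 137.3) [ 0.6842 -0.2452]
    (336.1, 142.6) [ 0.6645 -0.2467]
    (266.0, 148.2) [0.6356 0.0078]
top board 4229.0
    (335.0, 145.0) [ 0.6637 -0.2484]
    (266.0, 150.0) [0.6368 0.0069]
    (272.0, 215.0) [ 0.3968 -0.0205]
    (283.0, 224.0) [ 0.3654 -0.0608]
    (343.0, 219.0) [ 0.3894 -0.2776]
    (342.0, 210.0) [ 0.422 -0.274]
    (334.0, 214.0) [ 0.4066 -0.2449]
    (327.0, 203.0) [ 0.4461 -0.2194]
    (321.0, 203.0) [ 0.4455 -0.1975]
    (314.0, 212.0) [ 0.4119 -0.1723]
    (296.0, 213.0) [ 0.4065 -0.1071]
    (296.0, 196.0) [ 0.4685 -0.1063]
    (301.0, 190.0) [ 0.4912 -0.1242]
    (340.0, 189.0) [ 0.499  -0.2668]
top half 2398.5
    (255.0, 128.0) [0.6751 0.0495]
    (366.0, 134.0) [ 0.6661 -0.3264]
    (369.0, 255.0) [ 0.2606 -0.3323]
    (384.0, 257.0) [ 0.2554 -0.3811]
    (384.0, 128.0) [ 0.6891 -0.388 ]
scene strip 383.5
    (211.7, 287.7) [ 0.6668 -0.2479]
    (277.8, 250.0) [0.6378 0.0071]
    (280.8, 255.1) [0.6589 0.0082]
    (214.7, 292.9) [ 0.6869 -0.2455]
scene board 3798.5
    (241.0, 197.0) [ 0.3827 -
[... 881 characters left out ...]
85.0, 227.0) [ 0.478  -0.2548]
    (191.0, 239.0) [ 0.5257 -0.2518]
    (228.0, 224.0) [ 0.5267 -0.1232]
half top
[ 0.4656 -0.1122  0.151 ]
[ 0.4718 -0.2525  0.151 ]
[ 0.4079 -0.2545  0.151 ]
[ 0.4025 -0.1001  0.151 ]
[ 0.4188 -0.2497  0.151 ]
[ 0.4723 -0.2488  0.151 ]
[ 0.471  -0.1045  0.151 ]
[ 0.4052 -0.1069  0.151 ]
half foot back
[ 0.4752 -0.246   0.009 ]
[ 0.4699 -0.0983  0.009 ]
strip top near, scene
[ 0.6629 -0.2472  0.039 ]
[0.6401 0.0071 0.039 ]
board corners top
[0.6365 0.0043 0.009 ]
[ 0.6669 -0.2578  0.009 ]
[ 0.3836 -0.2826  0.009 ]
[ 0.36   -0.0186  0.009 ]
core top
[ 0.5681 -0.0314  0.079 ] [ 0.5665 -0.0299  0.079 ]
hose end [ 0.2872 -0.0701  0.    ] [ 0.3587 -0.065   0.05  ]
```

Run:
```python
from h import *
np.set_printoptions(precision=3,suppress=True)
def R(n,u,v):
    a=ray(n,u,v,0);o=cams.get_calibration(n)["T"][:3,3];return o,(a-o)/np.linalg.norm(a-o)
ot,a=R("top",150,98);_,b=R("top",100,28);nt=np.cross(a,b)
for p in((318,172),(345,172),(368,172),(385,128),(400,95),(420,50),(438,3)):
    o,d=R("scene",*p);t=nt@(ot-o)/(nt@d);print(p,o+t*d,proj("top",o+t*d))
im=cv2.imread("pics/top0.png")
print(ray("top",322,212,.151),ray("top",333,212,.151))
for v in(203,205,207,208,209,210,212): print(v,im[v,296:348].sum(1)//3)
```

```text
(318, 172) [0.507 0.211 0.218] (np.float64(202.48894704761798), np.float64(171.48452586666514))
(345, 172) [0.574 0.264 0.284] (np.float64(183.5101073231014), np.float64(144.9141502523419))
(368, 172) [0.626 0.305 0.335] (np.float64(167.57290296037624), np.float64(122.60206414452672))
(385, 128) [0.624 0.309 0.553] (np.float64(147.96145464924078), np.float64(95.1460365089371))
(400, 95) [0.626 0.315 0.686] (np.float64(130.28197294851947), np.float64(70.39476212792722))
(420, 50) [0.628 0.321 0.83 ] (np.float64(104.27426675078732), np.float64(33.98397345110226))
(438, 3) [0.625 0.323 0.949] (np.float64(76.26052387063208), np.float64(-5.235266581115241))
[ 0.397 -0.178  0.151] [ 0.398 -0.215  0.151]
203 [ 97  60  60  60  63  98 128 127 122 116 113 112 110 110 111 111 111 112
 112 111 112 111 111 114 109  94  95  94  94  95  98  90  70  59  58  59
  70 108 135 140 150 155 152 143 130 118 115 117 120 198 238 239]
205 [ 97  61  60  61  61  87 113 112 110 111 110 108 109 109 109 108 109 110
 109 108 108 110 114 109  97  95  94  95  96  96  98 100 102  91  70  58
  58  58 112 156 158 159 15
[... 418 characters left out ...]
108 143 139 140 151 163 161 154 140 130 169 224 236]
209 [ 99  66  59  60  60 103 135 127 124 111  93  94  97  99 102  97  92  88
  86  81  78  85  97 114 128 126 123 124 123 123 126 129 134 136 123 102
  84  60  60  59  57  57  57  58  59  59  61 112 151 202 236 236]
210 [100  66  60  61  60  60  60  60  60  59  60  60  60  60  60  60  60  59
  60  61  69  86 114 131 128 127 123 123 123 123 125 129 134 136 136 121
  89  68  58  58  58  58  58  58  60  68 113 201 235 235 235 236]
212 [104  73  60  60  59  60  59  58  59  59  60  60  62  74  97 107 103 103
 106 108 109 108 119 131 129 127 124 123 123 123 124 129 133 136 136 122
  96  76  59  60  62  68  95 158 190 188 201 225 235 235 235 235]
```

```bash
python3 -m creep '[[[-0.03,-0.03,0,0,0,0,1],[-0.03,-0.03,0,0,0,0,1],[-0.03,-0.03,0,0,0,0,1],[-0.03,-0.03,0,0,0,0,1],[-0.03,-0.03,0,0,0,0,1]]]'
python3 -m creep '[[[-0.0015,0,-0.0376,0,0.08,0,1],[-0.0015,0,-0.0376,0,0.08,0,1],[-0.0015,0,-0.0376,0,0.08,0,1],[-0.0015,0,-0.0376,0,0.08,0,1],[-0.0015,0,-0.0376,0,0.08,0,1]]]'
```

```text
t: 0.52
ee_pos: [0.1988, 0.4324, 0.3935]
tool_rot: [-1.571, 0.001, 1.14]
force: [0.2, -0.3, 1.4]
gripper_width: 0.999
t: 0.93
ee_pos: [0.3516, 0.3225, 0.3925]
tool_rot: [-1.571, 0.0, 0.736]
force: [0.8, 0.9, -0.6]
gripper_width: 1.0
```

```bash
python3 -m creep '[[[-0.0015,0,-0.0376,0,0.08,0,1],[-0.0015,0,-0.0376,0,0.08,0,1],[-0.0015,0,-0.0376,0,0.08,0,1],[-0.0015,0,-0.0376,0,0.08,0,1],[-0.0015,0,-0.0376,0,0.08,0,1]]]'
python3 -m creep '[[[-0.0015,0,-0.0376,0,0.08,0,1],[-0.0015,0,-0.0376,0,0.08,0,1],[-0.0015,0,-0.0376,0,0.08,0,1],[-0.0015,0,-0.0376,0,0.08,0,1],[-0.0015,0,-0.0376,0,0.08,0,1]]]'
python3 -m creep '[[[-0.0015,0,-0.0376,0,0.08,0,1],[-0.0015,0,-0.0376,0,0.08,0,1],[-0.0015,0,-0.0376,0,0.08,0,1],[-0.0015,0,-0.0376,0,0.08,0,1],[-0.0015,0,-0.0376,0,0.08,0,1]]]'
python3 -m creep '[[[0,0,0,0,0.12,0,1],[0,0,0,0,0.12,0,1],[0,0,0,0,0.12,0,1],[0,0,0,0,0.12,0,1],[0,0,0,0,0.12,0,1]]]'
python3 -m creep '[[[0,0,0,0,0.12,0,1],[0,0,0,0,0.12,0,1],[0,0,0,0,0.12,0,1],[0,0,0,0,0.12,0,1],[0,0,0,0,0,0,1]]]'
```

```text
t: 1.35
ee_pos: [0.4472, 0.1617, 0.3924]
tool_rot: [-1.571, 0.0, 0.336]
force: [1.1, 0.9, 0.3]
gripper_width: 1.004
t: 1.77
ee_pos: [0.4726, -0.0235, 0.3924]
tool_rot: [-1.571, 0.0, -0.064]
force: [0.8, -0.5, 0.0]
gripper_width: 1.003
t: 2.18
ee_pos: [0.4238, -0.204, 0.3925]
tool_rot: [-1.571, 0.0, -0.464]
force: [1.5, 0.0, 0.0]
gripper_width: 1.001
t: 2.6
ee_pos: [0.4245, -0.2023, 0.3925]
tool_rot: [-1.571, 0.0, -1.066]
force: [-0.2, 0.4, -0.7]
gripper_width: 1.001
t: 3.02
ee_pos: [0.4245, -0.2023, 0.3925]
tool_rot: [-1.571, 0.0, -1.547]
force: [-0.5, -0.6, -0.7]
gripper_width: 1.0
```

```bash
python3 -m creep '[[[-0.006,0.01,-0.02,0,0,0,1],[-0.006,0.02,-0.02,0,0,0,1],[-0.005,0.03,-0.02,0,0,0,1],[0,0.035,0,0,0,0,1],[0,0.035,0,0,0,0,1]]]'
python3 -m creep '[[[0,0.035,0,0,0,0,1],[0,0.035,0,0,0,0,1],[0,0.035,0,0,0,0,1],[0,0.027,0,0,0,0,1],[0,0,0,0,0,0,1]]]'
python3 - <<'E'
from h import *
a=cams.camera("top")[128:258,255:385,::-1]; b=cams.camera("scene")[160:300,155:295,::-1]
o=np.hstack([cv2.resize(a,(400,400),interpolation=2),cv2.resize(b,(400,400),interpolation=2)])
cv2.imwrite("pics/c1.png",o)
E
```

```text
t: 3.43
ee_pos: [0.3635, -0.1869, 0.2619]
tool_rot: [-1.568, 0.001, -1.535]
force: [2.9, 0.8, -0.2]
gripper_width: 1.0
t: 3.85
ee_pos: [0.3617, -0.1866, 0.1269]
tool_rot: [-1.578, 0.0, -1.536]
force: [-0.9, 1.5, 0.0]
gripper_width: 0.998
```

View pics/c1.png

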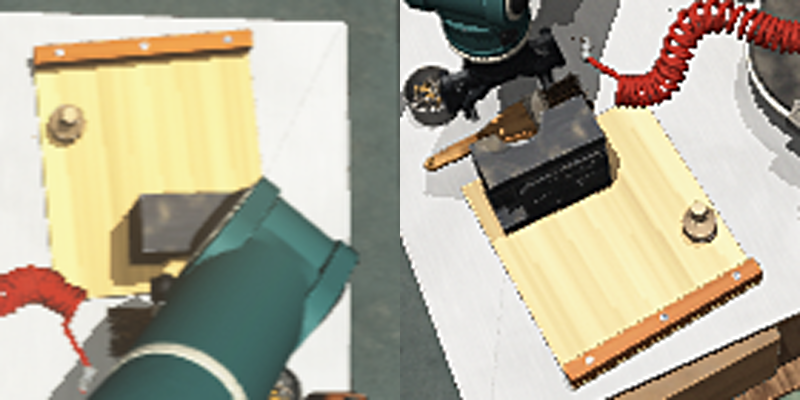

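The picture shows the gripper standing in front of the half with the fingers straddling the hollow. I'll creep to contact.

```bash
python3 -m creep '[[[0,0,0.006,0,0,0,1],[0,0,0.006,0,0,0,1],[0,0,0.006,0,0,0,1],[0,0,0.004,0,0,0,1],[0,0,0.003,0,0,0,1]]]'
python3 -m creep '[[[0,0,0.003,0,0,0,1],[0,0,0.003,0,0,0,1],[0,0,0.003,0,0,0,1],[0,0,0.003,0,0,0,1],[0,0,0.003,0,0,0,1]]]'
python3 -m creep '[[[0,0,0.003,0,0,0,1],[0,0,0.003,0,0,0,1],[0,0,0.003,0,0,0,1],[0,0,0.003,0,0,0,1],[0,0,0.003,0,0,0,1]]]'
```

```text
t: 4.37
ee_pos: [0.3903, -0.1863, 0.1312]
tool_rot: [-1.57, -0.0, -1.539]
force: [-0.5, 1.4, -0.8]
gripper_width: 0.998
t: 4.78
ee_pos: [0.4043, -0.186, 0.1306]
tool_rot: [-1.571, 0.0, -1.54]
force: [-2.0, -0.2, 1.7]
gripper_width: 1.002
t: 5.2
ee_pos: [0.4195, -0.1855, 0.1307]
tool_rot: [-1.571, -0.0, -1.54]
force: [-0.7, -0.4, 1.3]
gripper_width: 1.0
```

```bash
python3 -m creep '[[[0,0,0.003,0,0,0,1],[0,0,0.003,0,0,0,1],[0,0,0.003,0,0,0,1],[0,0,0.003,0,0,0,1],[0,0,0.003,0,0,0,1]]]'
python3 - <<'E'
from h import *
cv2.imwrite("pics/c2.png",cv2.resize(cams.camera("scene")[160:300,155:295,::-1],(400,400),interpolation=2))
E
```

```text
t: 5.62
ee_pos: [0.4345, -0.185, 0.1306]
tool_rot: [-1.571, -0.0, -1.54]
force: [-0.8, 0.2, 0.0]
gripper_width: 0.999
```

View pics/c2.png

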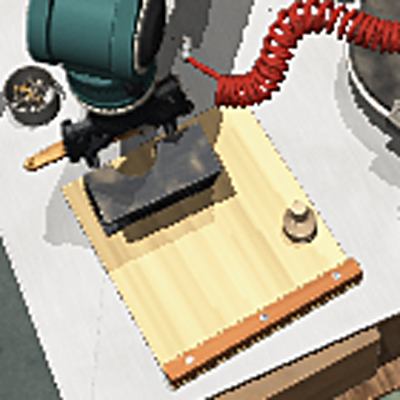

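The half is tipping cleanly: its top leans towards the strip at (100-220,140-230). I'll continue slowly until it falls.

```bash
python3 -m creep '[[[0,0,0.003,0,0,0,1],[0,0,0.003,0,0,0,1],[0,0,0.003,0,0,0,1],[0,0,0.003,0,0,0,1],[0,0,0.002,0,0,0,1]]]'
python3 -m creep '[[[0,0,0.002,0,0,0,1],[0,0,0.0,0,0,0,1],[0,0,0,0,0,0,1],[0,0,0,0,0,0,1],[0,0,0,0,0,0,1]]]'
python3 - <<'E'
from h import *
cv2.imwrite("pics/c3.png",cv2.resize(cams.camera("scene")[160:300,155:295,::-1],(400,400),interpolation=2))
E
```

```text
t: 6.08
ee_pos: [0.4485, -0.1846, 0.1306]
tool_rot: [-1.571, -0.0, -1.54]
force: [-0.7, 0.4, -0.7]
gripper_width: 1.002
t: 6.5
ee_pos: [0.45, -0.1846, 0.1306]
tool_rot: [-1.571, -0.0, -1.54]
force: [0.2, 0.3, -0.4]
gripper_width: 1.0
```

View pics/c3.png

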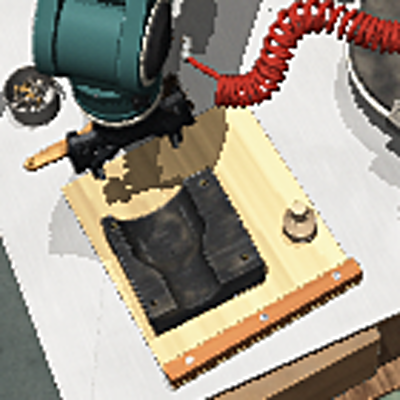

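Run:
```python
from h import *
np.set_printoptions(precision=4,suppress=True)
k=.35
for u,v in((103,216),(212,175),(266,258),(152,319)): print(ray("scene",155+u*k,160+v*k,.072))
print("foot of top end",ray("scene",155+158*k,160+332*k,.009),ray("scene",155+267*k,160+278*k,.009))
print("strip near",[ray("scene",155+u*k,160+v*k,.039) for u,v in((164,372),(352,260))])
```

```text
[ 0.4789 -0.2455  0.072 ]
[ 0.4837 -0.1065  0.072 ]
[ 0.6087 -0.0902  0.072 ]
[ 0.6223 -0.2392  0.072 ]
foot of top end [ 0.6178 -0.2367  0.009 ] [ 0.6097 -0.0913  0.009 ]
strip near [array([ 0.6754, -0.2489,  0.039 ]), array([0.6418, 0.0066, 0.039 ])]
```

```bash
python3 -m creep '[[[-0.002,0,-0.006,0,-0.034,0,1],[-0.002,0,-0.008,0,-0.034,0,1],[-0.002,0,-0.01,0,0,0,1],[0,0.02,0,0,0,0,1],[0,0.02,0,0,0,0,1]]]'
python3 -m creep '[[[0,0.02,0,0,0,0,1],[0,0.015,0,0,0,0,1],[0,0.013,0,0,0,0,1],[0,0,0,0,0,0,1],[0,0,0,0,0,0,1]]]'
python3 -m creep '[[[0,0,0.006,0,0,0,1],[0,0,0.006,0,0,0,1],[0,0,0.005,0,0,0,1],[0,0,0.004,0,0,0,1],[0,0,0.004,0,0,0,1]]]'
python3 -m creep '[[[0,0,0.004,0,0,0,1],[0,0,0.004,0,0,0,1],[0,0,0.003,0,0,0,1],[0,0,0.003,0,0,0,1],[0,0,0.003,0,0,0,1]]]'
```

```text
t: 6.97
ee_pos: [0.4258, -0.1802, 0.0909]
tool_rot: [-1.568, -0.0, -1.473]
force: [0.7, 0.5, -0.2]
gripper_width: 0.999
t: 7.38
ee_pos: [0.4252, -0.1805, 0.0427]
tool_rot: [-1.572, 0.0, -1.473]
force: [-0.4, 0.8, 1.1]
gripper_width: 0.999
t: 7.8
ee_pos: [0.4515, -0.1776, 0.0429]
tool_rot: [-1.57, -0.0, -1.472]
force: [0.1, 0.6, -0.3]
gripper_width: 1.002
t: 8.22
ee_pos: [0.4672, -0.1763, 0.0425]
tool_rot: [-1.572, 0.0, -1.472]
force: [-5.4, -0.5, 3.4]
gripper_width: 0.999
```

```bash
python3 -m creep '[[[0,0,0.004,0,0,0,1],[0,0,0.004,0,0,0,1],[0,0,0.004,0,0,0,1],[0,0,0.003,0,0,0,1],[0,0,0.003,0,0,0,1]]]'
python3 -m creep '[[[0,0,0.002,0,0,0,1],[0,0,0.002,0,0,0,1],[0,0,0.002,0,0,0,1],[0,0,0.001,0,0,0,1],[0,0,0,0,0,0,1]]]'
python3 - <<'E'
from h import *
cv2.imwrite("pics/c4.png",cv2.resize(cams.camera("scene")[190:300,175:295,::-1],(720,660)[:2],interpolation=2)[:600])
E
```

```text
t: 8.63
ee_pos: [0.4849, -0.1744, 0.0425]
tool_rot: [-1.572, 0.0, -1.472]
force: [-7.4, -0.8, 5.0]
gripper_width: 1.006
t: 9.05
ee_pos: [0.4921, -0.1737, 0.0425]
tool_rot: [-1.572, 0.0, -1.472]
force: [-3.9, 0.1, 2.3]
gripper_width: 0.996
```

View pics/c4.png

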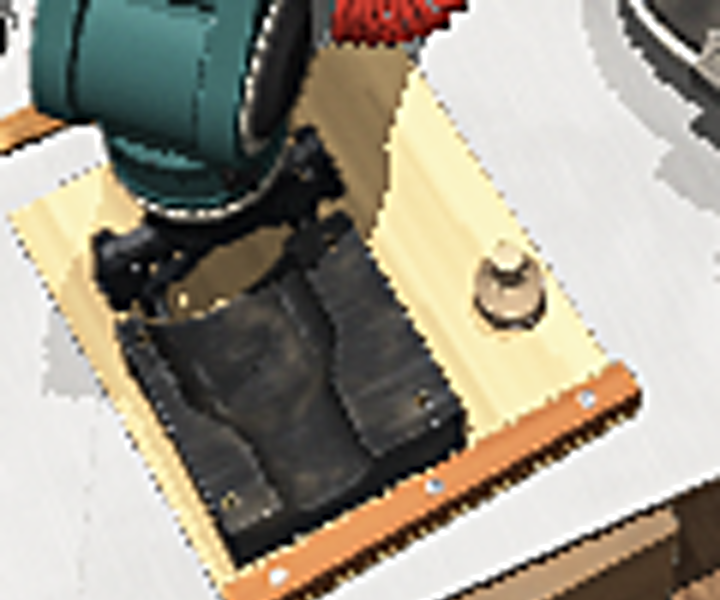

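The half lies hollow up, its top end about 10 mm from the strip at (235,565)-(465,440). I'll push on in small steps until the force rises.

```bash
python3 -m creep '[[[0,0,0.002,0,0,0,1],[0,0,0.002,0,0,0,1],[0,0,0.001,0,0,0,1]]]'
python3 -m creep '[[[0,0,0.001,0,0,0,1],[0,0,0.001,0,0,0,1],[0,0,0.001,0,0,0,1]]]'
python3 -m creep '[[[0,0,0.001,0,0,0,1],[0,0,0.001,0,0,0,1]]]'
python3 -m creep '[[[0,0,0.001,0,0,0,1],[0,0,0.001,0,0,0,1]]]'; python3 -c "
from cell import bot;print(bot.read_state()['wrist_torque'])"
```

```text
t: 9.35
ee_pos: [0.4973, -0.1731, 0.0425]
tool_rot: [-1.571, 0.0, -1.472]
force: [-4.1, 0.4, -0.2]
gripper_width: 0.996
t: 9.6
ee_pos: [0.5004, -0.1728, 0.0426]
tool_rot: [-1.571, -0.0, -1.472]
force: [-3.5, -0.7, 0.3]
gripper_width: 1.002
t: 9.77
ee_pos: [0.5011, -0.1728, 0.0424]
tool_rot: [-1.573, 0.001, -1.472]
force: [-19.2, -1.7, 12.1]
gripper_width: 1.001
t: 9.93
ee_pos: [0.5012, -0.1728, 0.0423]
tool_rot: [-1.577, 0.002, -1.472]
force: [-34.8, -2.0, 26.1]
gripper_width: 1.0
[0.61738507 6.50266636 1.28673248]
```

```bash
python3 -m creep '[[[0,0,-0.004,0,0,0,1],[0,0,-0.015,0,0,0,1],[0,-0.02,-0.02,0,0,0,1],[0,-0.03,-0.02,0,0,0,1],[0,-0.03,-0.02,0,0,0,1]]]'
python3 -m creep '[[[0,-0.03,-0.02,0,0,0,1],[0,-0.03,-0.02,0,0,0,1],[0,-0.03,-0.01,0,0,0,1],[0,-0.03,0,0,0,0,1],[0,0,0,0,0,0,1]]]'
python3 - <<'E'
from h import *
s=cams.camera("scene")[:,:,::-1];t=cams.camera("top")[:,:,::-1]
cv2.imwrite("pics/s5.png",s);cv2.imwrite("pics/t5.png",t)
cv2.imwrite("pics/c5.png",np.hstack([cv2.resize(s[225:300,200:290],(480,400),interpolation=2),cv2.resize(t[130:205,260:350],(320,267),interpolation=2).repeat(1,0) if 0 else cv2.copyMakeBorder(cv2.resize(t[130:205,282:346],(320,375),interpolation=2),0,25,0,0,0)]))
E
```

```text
t: 10.35
ee_pos: [0.4249, -0.1804, 0.1231]
tool_rot: [-1.572, -0.0, -1.472]
force: [0.0, 0.5, 1.9]
gripper_width: 0.996
t: 10.77
ee_pos: [0.3779, -0.1861, 0.2475]
tool_rot: [-1.562, -0.0, -1.473]
force: [0.1, -0.2, 0.5]
gripper_width: 1.001
```

View pics/c5.png

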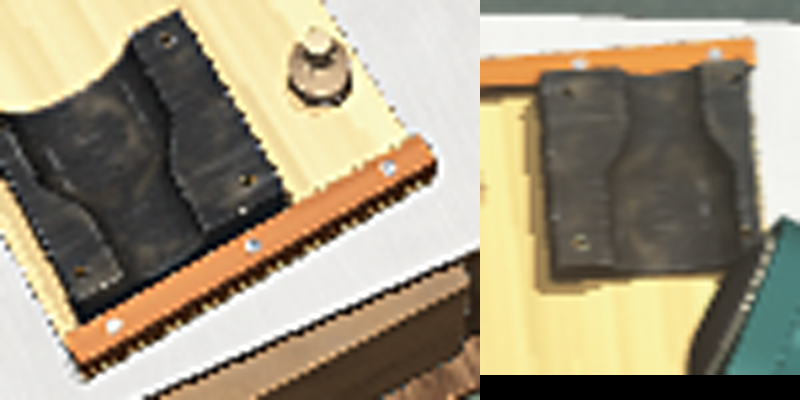

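Run:
```python
from h import *
np.set_printoptions(precision=4,suppress=True)
def cross(p,thr,rise):  # subpixel first crossing
    for i in range(len(p)-1):
        a,b=p[i],p[i+1]
        if (a<thr<=b) if rise else (a>=thr>b): return i+(thr-a)/(b-a)
def fit(P):
    P=np.array(P);vx,vy,x0,y0=cv2.fitLine(P[:,:2].astype(np.float32),cv2.DIST_HUBER,0,.01,.01).ravel()
    if vy<0:vx,vy=-vx,-vy
    r=(P[:,0]-x0)*vy-(P[:,1]-y0)*vx
    return np.arctan2(-vx,vy),x0+vx/vy*(-.12-y0),r.std(),len(P)
t=cv2.imread("pics/t5.png").astype(float);t0=cv2.imread("pics/top0.png").astype(float)
# top view: half far edge (orange red channel -> dark)
P=[]
for u in range(295,332):
    c=cross(t[140:152,u,2],120,False)
    if c is not None:P.append(ray("top",u,140+c,.072))
print("half top-end edge",fit(P)); print([round(float(p[0]),4) for p in P][::4])
# strip from first top picture: white/floor->orange far edge (blue falls), near edge orange->yellow (green rises)
def strip(im,n):
    A,B=[],[]
    for u in range(270,333):
        g=im[134:152,u,1]; j=int(np.argmin(g[:14]))
        c=cross(g[j:],130 if 0 else (g[j]+g[j+4])/2,True)
        if c is not None:B.append(ray("top",u,134+j+c,.024))
    return B
print("strip near edge (mid height)",fit(strip(t0,0)))
s=cv2.imread("pics/scene0.png").astype(float)
# scene: strip top near edge: yellow->orange, go down columns
B=[]
for u in range(216,275):
    v0=int(290-(u-212)*.567)-8; g=s[v0:v0+16,u,1]; d=np.diff(g); i=int(np.argmin(d[:10])); 
    c=cross(g[max(i-1,0):],165,False)
    if c is not None:B.append(ray("scene",u,v0+max(i-1,0)+c,.039))
print("strip near top edge, scene",fit(B))
s=cv2.imread("pics/s5.png").astype(float)
for u in(220,230,245,250):
    v0=int(290-(u-212)*.567)-22;print(u,v0,s[v0:v0+24,u].mean(1).astype(int))
```

```text
half top-end edge (np.float32(0.06061204), np.float32(0.64716417), np.float64(0.0023347230261010566), 37)
[0.6456, 0.647, 0.6474, 0.6488, 0.6457, 0.645, 0.6475, 0.6499, 0.6536, 0.657]
strip near edge (mid height) (np.float32(0.11722395), np.float32(0.64300215), np.float64(0.003751189329196434), 63)
strip near top edge, scene (np.float32(0.10580893), np.float32(0.65161085), np.float64(0.0026197938940819955), 59)
220 263 [ 61  50  51  50  42  35  36  27  68  97  81  70  80  81 107  70  42  34
  24   9 158 158 233 252]
230 257 [ 35  36  41  47  49  51  53  50  53  54  57  60  62  65  69  61  53  67
  87  17  68 168 166 162]
245 249 [ 52  54  63  75  79  69  63  77  61 135  64 115 105  68  60 212  43  22
  20  18 167 157 154 160]
250 246 [224 214 204 205 208 215 222 222 228  81  50  72  86  57  59  64  26  23
  26  12 168 161 160 162]
```

The picture shows the half against the strip, but line fits (about 0.09 against 0.105 rad) and the wrist moment suggest the left corner bears first. I'll push once more with the right finger leading to close the right side.

```bash
python3 -m creep '[[[0,0.03,0,0,-0.05,0,1],[0,0.035,0.01,0,0,0,1],[0.002,0.035,0.01,0,0,0,1],[0.002,0.035,0.01,0,0,0,1],[0,0.03,0.01,0,0,0,1]]]'
python3 -m creep '[[[0,0.02,0.01,0,0,0,1],[0,0.015,0.01,0,0,0,1],[0,0.004,0.01,0,0,0,1],[0,0,0.01,0,0,0,1],[0,0,0.01,0,0,0,1]]]'
python3 -m creep '[[[0,0,0.009,0,0,0,1],[0,0,0.008,0,0,0,1],[0,0,0.005,0,0,0,1],[0,0,0.0,0,0,0,1]]]'
```

```text
t: 11.28
ee_pos: [0.4155, -0.1835, 0.0741]
tool_rot: [-1.574, -0.0, -1.423]
force: [0.5, -0.6, -0.7]
gripper_width: 0.995
t: 11.7
ee_pos: [0.4664, -0.176, 0.0388]
tool_rot: [-1.571, -0.0, -1.422]
force: [-0.4, -0.1, -0.1]
gripper_width: 1.003
t: 12.03
ee_pos: [0.4887, -0.1722, 0.0392]
tool_rot: [-1.57, -0.001, -1.421]
force: [-0.5, 0.5, 0.1]
gripper_width: 0.998
```

```bash
python3 -m creep '[[[0,0,0.002,0,0,0,1],[0,0,0.002,0,0,0,1],[0,0,0.002,0,0,0,1]]]'
python3 -m creep '[[[0,0,0.001,0,0,0,1],[0,0,0.001,0,0,0,1]]]'
python3 -m creep '[[[0,0,0.001,0,0,0,1],[0,0,0.001,0,0,0,1]]]'
```

```text
t: 12.28
ee_pos: [0.4932, -0.1717, 0.0388]
tool_rot: [-1.571, -0.0, -1.422]
force: [-0.2, -0.6, 0.1]
gripper_width: 1.0
t: 12.45
ee_pos: [0.4953, -0.1714, 0.0387]
tool_rot: [-1.571, -0.0, -1.422]
force: [-0.0, 0.1, -0.5]
gripper_width: 1.001
t: 12.62
ee_pos: [0.4973, -0.1711, 0.0386]
tool_rot: [-1.571, -0.0, -1.422]
force: [0.5, 0.5, 0.1]
gripper_width: 1.004
```

```bash
python3 -m creep '[[[0,0,0.001,0,0,0,1],[0,0,0,0,0,0,1]]]'; python3 -c "
from cell import bot;print(bot.read_state()['wrist_torque'])"
```

```text
t: 12.78
ee_pos: [0.4984, -0.1709, 0.0387]
tool_rot: [-1.571, -0.0, -1.422]
force: [0.2, 0.2, -0.4]
gripper_width: 0.996
[ 0.04167435  0.00566775 -0.04169756]
```

```bash
python3 -m creep '[[[0,0,0.001,0,0,0,1],[0,0,0,0,0,0,1]]]'
python3 -m creep '[[[0,0,0.001,0,0,0,1],[0,0,0,0,0,0,1]]]'
python3 -m creep '[[[0,0,0.001,0,0,0,1],[0,0,0,0,0,0,1]]]'; python3 -c "
from cell import bot;print(bot.read_state()['wrist_torque'])"
```

```text
t: 12.95
ee_pos: [0.4993, -0.1707, 0.0386]
tool_rot: [-1.571, 0.0, -1.422]
force: [-1.1, 1.1, 0.1]
gripper_width: 1.0
t: 13.12
ee_pos: [0.5001, -0.1705, 0.0386]
tool_rot: [-1.571, 0.0, -1.422]
force: [-1.4, 1.2, 0.9]
gripper_width: 1.004
t: 13.28
ee_pos: [0.5013, -0.1703, 0.0386]
tool_rot: [-1.571, 0.0, -1.422]
force: [-1.3, 1.2, 0.9]
gripper_width: 0.996
[ 0.4345821  0.3672526 -0.0208344]
```

```bash
python3 -m creep '[[[0,0,0.001,0,0,0,1],[0,0,0,0,0,0,1]]]'
python3 -m creep '[[[0,0,0.001,0,0,0,1],[0,0,0,0,0,0,1]]]'
python3 - <<'E'
from h import *
print(bot.read_state()['wrist_torque'])
s=cams.camera("scene")[:,:,::-1]
cv2.imwrite("pics/c6.png",cv2.resize(s[195:300,175:290],(690,600),interpolation=2)[:])
E
```

```text
t: 13.45
ee_pos: [0.5022, -0.1704, 0.0386]
tool_rot: [-1.571, -0.0, -1.422]
force: [-2.1, 0.6, 0.0]
gripper_width: 0.998
t: 13.62
ee_pos: [0.503, -0.1706, 0.0386]
tool_rot: [-1.571, -0.0, -1.423]
force: [-5.8, -1.2, 0.4]
gripper_width: 1.0
[-0.23020624  0.82333413 -0.2231741 ]
```

View pics/c6.png

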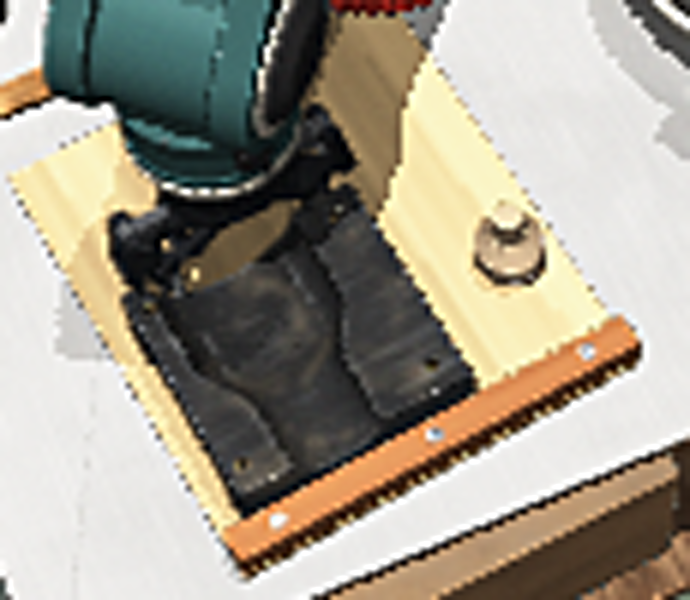

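The picture shows the half on the strip, right corner (240,515), left corner (475,385), and the right finger bearing on the foot end. I'll push until the force rises.

```bash
python3 -m creep '[[[0,0,0.001,0,0,0,1],[0,0,0,0,0,0,1]]]'
python3 -m creep '[[[0,0,0.001,0,0,0,1],[0,0,0,0,0,0,1]]]'; python3 -c "
from cell import bot;print(bot.read_state()['wrist_torque'])"
```

```text
t: 13.83
ee_pos: [0.5033, -0.1706, 0.0385]
tool_rot: [-1.572, -0.0, -1.423]
force: [-11.0, -2.5, 5.3]
gripper_width: 1.0
t: 14.0
ee_pos: [0.5033, -0.1706, 0.0385]
tool_rot: [-1.574, 0.001, -1.423]
force: [-17.2, -3.0, 11.8]
gripper_width: 1.003
[-0.46547592  3.30096536  0.13145377]
```

```bash
python3 -m creep '[[[0,0,-0.004,0,0,0,1],[0,0,-0.015,0,0,0,1],[0,-0.02,-0.02,0,0,0,1],[0,-0.03,-0.02,0,0,0,1],[0,-0.03,-0.02,0,0,0,1]]]'
python3 -m creep '[[[0,-0.035,-0.02,0,0,0,1],[0,-0.035,-0.02,0,0,0,1],[0,-0.035,-0.01,0,0,0,1],[0,-0.03,0,0,0,0,1],[0,0,0,0,0,0,1]]]'
python3 - <<'E'
from h import *
s=cams.camera("scene")[:,:,::-1];t=cams.camera("top")[:,:,::-1]
cv2.imwrite("pics/s7.png",s);cv2.imwrite("pics/t7.png",t)
def sideline(im,col0,rows,left):
    P=[]
    for v in rows:
        r=im[v].astype(float).mean(1)
        P.append(r[col0[0]:col0[1]].astype(int))
    return P
for f in("t5","t7"):
    im=cv2.imread(f"pics/{f}.png").astype(float)
    print(f)
    for v in(140,141,142,143,144,145,146,147): print(v,im[v,288:336,2].astype(int)[::2])
a=cv2.resize(s[225:300,205:290],(800//2*1,353),interpolation=2);b=cv2.resize(t[132:192,284:344],(400,400),interpolation=2)
cv2.imwrite("pics/c7.png",np.hstack([cv2.copyMakeBorder(a,0,47,0,0,0),b]))
E
```

```text
t: 14.42
ee_pos: [0.4261, -0.1818, 0.1191]
tool_rot: [-1.572, -0.0, -1.422]
force: [1.3, 0.3, 1.6]
gripper_width: 1.0
t: 14.83
ee_pos: [0.3795, -0.19, 0.2586]
tool_rot: [-1.562, -0.001, -1.423]
force: [-0.3, 0.1, 0.2]
gripper_width: 1.0
t5
140 [243 244 244 218 224 226 230 234 233 236 232 233 235 236 237 238 238 238
 238 238 211 220 237 237]
141 [233 231 232 232 229 231 232 236 236 236 238 238 240 240 240 240 241 241
 241 239 194 219 227 206]
142 [231 233 233 235 236 237 234 224 238 238 239 240 241 241 241 241 241 241
 238 167 148 129 115 108]
143 [236 237 238 236 236 236 215 215 188 161 147 218 239 239 238 236 234 238
 126  93 105 111 110 100]
144 [236 236 236 160 108  86  82  90  85  76  78  96 203 218 211 158 118  82
  66  89 101 105 106  93]
145 [233 232 231  85  84  83  90  96  90  77  76  78  81  87  88  91  82  75
  66  79  89  98  93  75]
146 [224 227 196  84  89  97 116 117 104  89  77  82  79  80  83  88  86  79
  70  76  91  92  70  86]
147 [ 73  75  72  85 104 104 129 118  97  85  80  76  77  90  84  91  91  76
  71  71  92  85  98  82]
t7
140 [243 244 244 218 224 227 230 234 232 236 232 233 234 236 237 238 239 238
 238 238 210 217 236 236]
141 [233 231 232 232 230 231 232 236 236 236 238 238 240 240 240 240 241 241
 240 227 173 186 171 157]
142 [231 233 234 235 236 237 233 223 238 238 238 241 241 241 241 241 241 239
 214 103 116 116 113 121]
143 [236 237 238 237 236 236 182 206 163 146 122 219 238 238 237 235 234 157
  69  99 105 108 103  99]
144 [236 236 236 175 108  82  83  90  83  76  78  95 141 163 153 136  97  76
  66  95  96 103 115  91]
145 [233 232 231  84  85  82  91  98  90  77  76  78  78  82  87  86  80  76
  65  80  92  99  72  86]
146 [224 227 195  71  92  98 118 116 106  88  77  79  79  83  83  89  87  75
  65  76  91  92  83  86]
147 [ 73  75  71  79 104  98 127 118  93  84  81  75  77  94  84  94  91  77
  67  78  83  80  79  80]
```

View pics/c7.png

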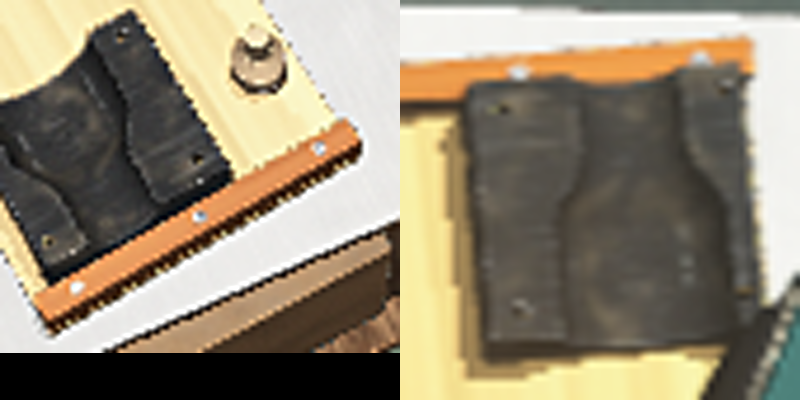

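Run:
```python
from h import *
def edge(f,us):
    im=cv2.imread(f"pics/{f}.png").astype(float);P=[]
    for u in us:
        p=im[139:150,u,2]
        for i in range(10):
            if p[i]>=165>p[i+1]: P.append(ray("top",u,139+i+(p[i]-165)/(p[i]-p[i+1]),.072));break
    return np.array(P)
for f in("t5","t7"):
    L=edge(f,[u for u in range(296,308)]);Rr=edge(f,[u for u in range(327,334)])
    a,b=np.median(L,0),np.median(Rr,0);P=np.vstack([L,Rr]);k=np.polyfit(P[:,1],P[:,0],1)
    print(f,a[:2],b[:2],np.arctan(-(b[0]-a[0])/(b[1]-a[1])),np.arctan(-k[0]),np.polyval(k,[-.11,-.17,-.23]))
# strip, far edge & near edge from both stills, by HSV mask column bounds
for n,z,f in(("top",.039,"top0"),("scene",.039,"scene0"),):
    h=cv2.cvtColor(cv2.imread(f"pics/{f}.png"),cv2.COLOR_BGR2HSV).astype(int)
    m=(h[...,0]>4)&(h[...,0]<16)&(h[...,1]>140)&(h[...,2]>120)
    r=(slice(130,155),range(268,334)) if n=="top" else (slice(245,297),range(216,276))
    for e in(0,-1):
        P=np.array([ray(n,u,r[0].start+np.flatnonzero(m[r[0],u])[e]+(-.5 if e==0 else .5),z) for u in r[1] if m[r[0],u].any()])
        k=np.polyfit(P[:,1],P[:,0],1);print(n,"first" if e==0 else "last",np.arctan(-k[0]),np.polyval(k,[-.11,-.17,-.23]))
```

```text
t5 [ 0.64861973 -0.11693642] [ 0.6583477 -0.2184425] 0.09554452436856271 0.0918761180611784 [0.64826851 0.65379664 0.65932477]
t7 [ 0.64897866 -0.11693684] [ 0.65970897 -0.21843978] 0.10532308580683852 0.10425336754624452 [0.64857171 0.65484967 0.66112764]
top first 0.11313736451587934 [0.66854731 0.67536466 0.68218202]
top last 0.11257216144230049 [0.64887785 0.65566086 0.66244386]
scene first 0.11299408292643688 [0.65092719 0.65773584 0.66454448]
scene last 0.11422014430899141 [0.67167549 0.67855866 0.68544182]
```

Right side moved about 1.5 mm and the half's yaw is now about 0.104 against 0.113 for the strip, at most 1 mm open. One last push with the shut gripper on the right wall alone will settle it.

```bash
python3 -m creep '[[[0.01,0.03,0,0,0.038,0,0],[0.01,0.035,0.008,0,0,0,0],[0.01,0.035,0.009,0,0,0,0],[0.007,0.035,0.01,0,0,0,0],[0,0.03,0.01,0,0,0,0]]]'
python3 -m creep '[[[0,0.02,0.01,0,0,0,0],[0,0.015,0.01,0,0,0,0],[0,0.009,0.01,0,0,0,0],[0,0,0.01,0,0,0,0],[0,0,0.005,0,0,0,0]]]'
python3 -m creep '[[[0,0,0.005,0,0,0,0],[0,0,0.004,0,0,0,0],[0,0,0.003,0,0,0,0],[0,0,0.003,0,0,0,0],[0,0,0,0,0,0,0]]]'
```

```text
t: 15.35
ee_pos: [0.4176, -0.2224, 0.0863]
tool_rot: [-1.574, -0.0, -1.462]
force: [0.9, 0.8, 1.2]
gripper_width: 0.302
t: 15.77
ee_pos: [0.4637, -0.2162, 0.0451]
tool_rot: [-1.573, -0.0, -1.46]
force: [0.6, 0.1, -0.2]
gripper_width: -0.002
t: 16.18
ee_pos: [0.4788, -0.2143, 0.0465]
tool_rot: [-1.57, -0.0, -1.459]
force: [1.2, 0.4, -0.9]
gripper_width: -0.0
```

```bash
python3 -m creep '[[[0,0,0.005,0,0,0,0],[0,0,0.005,0,0,0,0],[0,0,0.004,0,0,0,0],[0,0,0.003,0,0,0,0],[0,0,0,0,0,0,0]]]'
python3 -m creep '[[[0,0,0.002,0,0,0,0],[0,0,0.002,0,0,0,0],[0,0,0,0,0,0,0]]]'
python3 -m creep '[[[0,0,0.002,0,0,0,0],[0,0,0.001,0,0,0,0],[0,0,0,0,0,0,0]]]'
```

```text
t: 16.6
ee_pos: [0.4958, -0.2124, 0.0461]
tool_rot: [-1.571, -0.0, -1.459]
force: [-0.3, 0.3, -0.0]
gripper_width: -0.0
t: 16.85
ee_pos: [0.4994, -0.2121, 0.0461]
tool_rot: [-1.571, 0.0, -1.46]
force: [-0.2, -0.3, 0.2]
gripper_width: -0.003
t: 17.1
ee_pos: [0.5023, -0.2117, 0.0461]
tool_rot: [-1.571, 0.0, -1.46]
force: [-0.1, 0.2, -0.2]
gripper_width: -0.0
```

```bash
python3 -m creep '[[[0,0,0.001,0,0,0,0],[0,0,0.001,0,0,0,0],[0,0,0,0,0,0,0]]]'
python3 -m creep '[[[0,0,0.001,0,0,0,0],[0,0,0.001,0,0,0,0],[0,0,0,0,0,0,0]]]'
python3 -m creep '[[[0,0,0.001,0,0,0,0],[0,0,0,0,0,0,0]]]'
```

```text
t: 17.35
ee_pos: [0.5043, -0.2115, 0.0461]
tool_rot: [-1.571, 0.0, -1.46]
force: [-0.1, 0.0, -0.1]
gripper_width: 0.002
t: 17.6
ee_pos: [0.5058, -0.2114, 0.046]
tool_rot: [-1.571, 0.0, -1.46]
force: [-1.8, 0.6, 0.3]
gripper_width: 0.001
t: 17.77
ee_pos: [0.5063, -0.2115, 0.046]
tool_rot: [-1.572, 0.0, -1.46]
force: [-5.8, -0.9, 2.0]
gripper_width: 0.003
```

```bash
python3 -m creep '[[[0,0,0.001,0,0,0,0],[0,0,0,0,0,0,0]]]'
python3 -m creep '[[[0,0,0.001,0,0,0,0],[0,0,0,0,0,0,0]]]'
```

```text
t: 17.93
ee_pos: [0.5068, -0.2117, 0.0459]
tool_rot: [-1.573, 0.0, -1.461]
force: [-9.1, -2.1, 3.2]
gripper_width: -0.001
t: 18.1
ee_pos: [0.5071, -0.2118, 0.0458]
tool_rot: [-1.574, 0.0, -1.461]
force: [-14.1, -2.8, 6.2]
gripper_width: 0.002
```

```bash
python3 -m creep '[[[0,0,0.001,0,0,0,0],[0,0,0,0,0,0,0]]]'
python3 -m creep '[[[0,0,0.001,0,0,0,0],[0,0,0,0,0,0,0]]]'
```

```text
t: 18.27
ee_pos: [0.5073, -0.2119, 0.0457]
tool_rot: [-1.575, 0.001, -1.462]
force: [-18.6, -3.6, 10.6]
gripper_width: 0.001
t: 18.43
ee_pos: [0.5074, -0.2119, 0.0456]
tool_rot: [-1.577, 0.001, -1.462]
force: [-23.6, -2.7, 13.0]
gripper_width: 0.001
```

The half is now hard against the strip at about 24 N, well above the sliding force. I'll retreat and do a final check.

```bash
python3 -m creep '[[[0,0,-0.004,0,0,0,0],[0,0,-0.015,0,0,0,0],[0,-0.02,-0.02,0,0,0,0],[0,-0.03,-0.02,0,0,0,0],[0,-0.03,-0.02,0,0,0,0]]]'
python3 -m creep '[[[0,-0.035,-0.02,0,0,0,0],[0,-0.035,-0.02,0,0,0,0],[0,-0.035,-0.01,0,0,0,0],[0,-0.03,0,0,0,0,0],[0,0,0,0,0,0,0]]]'
python3 - <<'E'
from h import *
s=cams.camera("scene")[:,:,::-1];t=cams.camera("top")[:,:,::-1]
cv2.imwrite("pics/s8.png",s);cv2.imwrite("pics/t8.png",t);P=[]
for u in [*range(296,308),*range(327,334)]:
    p=t[139:150,u,2].astype(float)
    for i in range(10):
        if p[i]>=165>p[i+1]: P.append(ray("top",u,139+i+(p[i]-165)/(p[i]-p[i+1]),.072));break
P=np.array(P);k=np.polyfit(P[:,1],P[:,0],1);print(np.arctan(-k[0]),np.polyval(k,[-.11,-.17,-.23]))
a=cv2.resize(s[130:310,130:400],(800,533),interpolation=2)
cv2.imwrite("pics/c8.png",a)
E
```

```text
t: 18.85
ee_pos: [0.4312, -0.2196, 0.1264]
tool_rot: [-1.572, 0.001, -1.46]
force: [0.7, -0.1, 1.9]
gripper_width: -0.0
t: 19.27
ee_pos: [0.3841, -0.2264, 0.2658]
tool_rot: [-1.563, -0.0, -1.461]
force: [0.2, 0.0, 0.4]
gripper_width: 0.0
0.1111375443461162 [0.64857911 0.65527495 0.66197079]
```

View pics/c8.png

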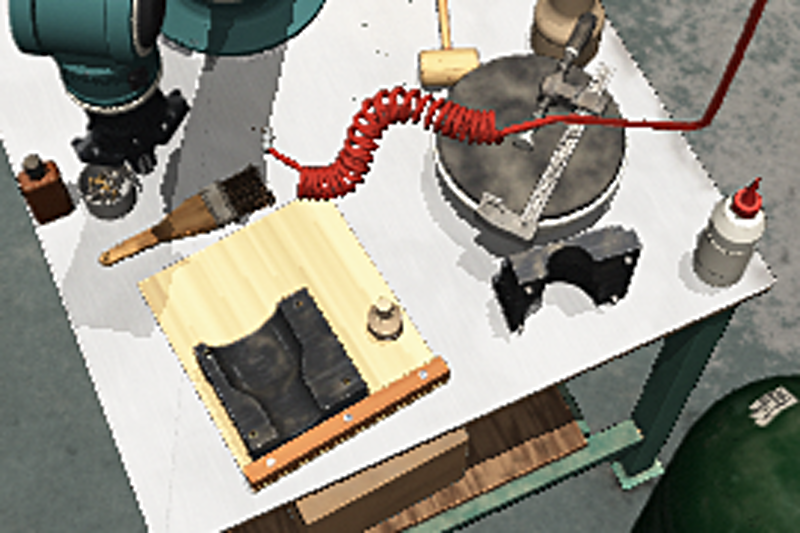

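The half lies hollow up at (200-365,290-455), flush to the strip. The yaw is 0.111 against 0.113 rad and the edges agree within 0.5 mm. The core, mate, bottle, tin, glue bottle and brush stand as before, and the arm is clear.

```bash
python3 -c "
from cell import job;print(job.finish_job())"
```

```text
the job is handed in; nothing more can be done
None
```

The mould half now lies on its back, hollow up, with its top end against the stop strip. I handed the job in at about 19 s.

**What I did:** I tipped the half over with the open fingers on its front near the top, and it fell with about 40 mm to spare before the strip. I then pushed its foot end along the board until it met the strip. Nothing was gripped or lifted.

**Squaring it up:** After the first push the right side was still about 2 mm off the strip. I pushed twice more on the right side. The last push used the shut gripper and met a hard stop at about 24 N, well above the sliding force.

**Last checks:**
- **Flushness:** By the top camera, the half's end edge is turned 0.111 rad against 0.113 rad for the strip, and the two edges agree within about 0.5 mm.
- **Camera disagreement:** The scene camera puts the strip about 2 mm farther away than the top camera does. That is the stated calibration error, so I took flushness from the hard stop and the matching angles.
- **Other objects:** In the last picture the mate, the sand core, both bottles, the tin and the brush look unmoved. The big core is only partly in that picture. I judged all of these by eye.
- **Forces:** The highest reading was 35 N along the push and 26 N upward, about 44 N in all, at the fingertips at the end of the first push. That is far below the 120 N wrist limit. The 40 N limit is for the arm and the gripper's body, and I saw no sign of either touching anything.

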